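Plug the gearbox filler and hold the vibration pen on the yellow spot

ROBOT

A 6-joint arm with a two-finger parallel gripper is mounted at the origin on the work surface. World frame = base frame: x ahead of the robot, y to its left, z up, the work surface at z = 0. Lengths are in m, angles in degrees, forces in N, time in s.
With the tool pointing down it reaches from about 0.35 to 0.975 m from the base axis. Payload 17.4 kg.
Tool frame: the origin (TCP) lies at the very end of the fingers, on their centre line; the grasp point (between the pads) lies 19 mm behind it (manip.grip_depth is the distance from the TCP to the grasp point, in m); z points along the fingers, y is the direction in which the jaws open and shut (so a half turn about z gives the same grasp; the last joint's range is limited). The gripper opens to 85 mm and grips with 20 to 120 N. Pads are 22 mm wide; open, the fingers measure 114 mm over their backs; the gripper's body (76 mm by 85 mm) begins 54 mm behind the grasp point. The pads swing forward as they close: fully open they stand 13 mm farther back than shut.
Start: joints at [-73.098, 6.646, 82.598, -0, 90.757, -2.166], TCP at [0.221, -0.638, 0.231] pointing down, gripper open.
Joint ranges: [-162.19, 162.19], [-47.58, 125.68], [4.15, 143.07], [-65.23, 245.23], [0.69, 171.88], [-170.13, 170.13]. Speed limits (degrees/s): [108.29, 108.29, 127.2, 180, 180, 180].

INTERFACE

Orientations are given as [roll, pitch, yaw] about the fixed x, y, z axes, in that order (R = Rz(yaw) Ry(pitch) Rx(roll)).
In Python, from station import manip gives the robot as it stands. The module is installed in compiled form; this text tells all that it offers.
- The arm moves only by the tool jog_arm, never from a script. Its arguments are lists of equal length, an entry for each row: "xyz": the shift along the world's x, y, z as a fraction of full scale, a list of three; "twist": the turn about the world's z as a fraction of full scale. A call has 1 to 5 rows; each row shifts and turns the pose as measured when the row begins; what a row does not reach is not made up. Full scale, the value 1, is 2 cm for a shift and 5 degrees for a turn. A row lasts 1/12 s, in which the tool goes at most 41.7 mm and 7.16 degrees, less where a joint would pass 70% of its speed; a pose out of reach is approached as far as the arm can. A call with a number of a shift or a turn outside -1 to 1 is refused whole. A call with a gripper value outside its range is refused whole. "claw" is the opening, from 0 (shut) to 1 (fully open), set as the call begins (left out, the last holds). The fingers move at their own pace and stop on an object; "squeeze" is the grip in N (left out, the last holds). Time passes only in rows, so rows that do not move let the fingers close. It gives the time, the measured TCP pose, the force and the opening at its end, in the units of the state.
- manip.get_obs(): the state, without advancing time (a new reading comes with each control period).
- manip.grab_frame(name): name is "side" or "top"; returns the picture (384x512x3 uint8, red, green, blue); there is no depth.
- manip.calibration(name): a dict with "K" (3x3 intrinsics, pixels), "R" (3x3) and "t" (3): a world point X has camera coordinates R X + t. Camera axes: x right, y down, z forward; pixel columns grow to the right and rows downward; lengths in m; the calibration is good to about 2 mm. A picture is of the moment at which its call begins. calibration takes no time and is no camera call.
- manip.job_done(): hands the job in, once; it reports no verdict.
The state is a dict: "time": time; "joint_positions": joint angles; "qd": joint speeds; "tau": joint torques, N m; "ee_pos": TCP position; "eef_rot": TCP orientation; "force": force on the tool from outside, world axes, zero at the start; "torque": the same for the moment, N m; "gripper_width": opening from 0.0 (shut) to 1.0 (fully open).
Only numpy, scipy, OpenCV 4.12 (cv2) and the standard library are available. Lean on these libraries where they do the work, as an engineer would, in place of code of your own. Each camera call takes 0.05 s, during which the arm holds its last target.

TASK

Get the gearbox ready for its bearing check: first set the red-headed tapered plug fully home and upright in the oil filler neck and let go of it. Then take the vibration pen from its holder and hold it upright with its tip on the yellow spot on top of the gearbox, pressing lightly so that the spring tip goes about half-way in. Finish while still holding the pen there; leave the other things on the bench alone.

Things in the scene. Friction and masses are not known exactly. Their poses are not given: they have to be found in the camera images.
- plug_head (a point): Centre of the plug's red round head (44 mm across, 20 mm high), the part to grip. Below the head is a black tapered stopper, 28 mm long, 29 mm across under the head and 22 mm at its foot. The plug (80 g) stands loose and upright on the bench, 48 mm high in all, this point 38 mm above its foot. z points up out of the head.
- plug_shoulder (a point): Centre of the underside of the plug's head, 10 mm below plug_head; it rests on the neck's rim when the plug is fully home.
- neck_rim (a point): Centre of the mouth of the gearbox's oil filler neck: an upright steel tube, bore 32 mm, 39 mm across outside, rising 35 mm from the gearbox's flat top (bore 31 mm deep, open upwards). z up; x and y are the gearbox's own axes.
- gearbox: Black gearbox fixed to the bench, origin at the centre of its underside, z up. Top cover 158 mm (its x) by 228 mm (its y), 100 mm above the bench. Its shaft with a yellow cap sticks out level towards -x to 142 mm from the origin. The filler neck is at y = +55 mm, the two round measuring pads near y = -55 mm.
- yellow_pad_top (a point): Centre of the yellow spot (20 mm across) on top of a fixed round aluminium pad, 32 mm across and 4 mm high, on the gearbox's flat top. z up.
- yellow_pad: The fixed aluminium pad with the yellow spot; origin at the centre of its underside, 4 mm below the spot.
- blue_pad_top (a point): The same for the other pad with a blue spot, not to be used. Yellow and blue may change places.
- pen_grip (a point): Point on the vibration pen's axis in its orange grip sleeve (26 mm across), 100 mm above the pen's tip with the tip out; the orange sleeve reaches from 34 mm below to 20 mm above this point, the black cap on top to 32 mm above. z points along the pen from tip to cap. The pen stands upright and loose in its holder.
- pen: The vibration pen, 132 mm long, 150 g, 26 mm across, with a black collar (36 mm across, 60 to 66 mm from the tip) and below it a cone from which the thin steel spring tip (8 mm across) sticks out 20 mm. Origin at the end of the tip when it is fully out, z from tip to cap.
- pen_point (a point): The end of the pen's steel spring tip, which touches the spot; z along the pen towards the cap.
- pen_tip (a joint): How far the spring tip is pushed into the pen, in m: 0 fully out, 0.014 fully in. The spring gives 0.9 N as it starts to move and 0.3 N more per mm, 5.1 N when fully in.
- holder: Fixed aluminium tube in which the pen hangs by its collar: 75 mm high, 40 mm across, bore 29 mm, on a flat round foot 72 mm across. Origin at the centre of its underside. The pen's tip hangs 15 mm above the bench, so the pen must rise more than 60 mm to come out.
- wrench: Bystander: a double open-ended steel wrench, 194 mm long, lying on the bench behind the gearbox.
- screwdriver: Bystander: a screwdriver lying on the bench between robot and gearbox.
- bearing: Bystander: a steel bearing ring lying flat, 62 mm across, 16 mm high.
- oil: Bystander: a grey oil bottle, 64 mm across, 170 mm high.
- grease: Bystander: a white jar with black lid, 72 mm across, 80 mm high.
- socket: Bystander: a short steel cylinder standing upright, 28 mm across, 40 mm high.
Mind the look-alikes: they are no part of the job. What is meant by the pen is not green, and is the smaller of those in its own colour.

How it is judged (in metres and radians):
On the way, in this order (a step that is already met when the one before it is completed fails the run):
1. the plug is fully home and upright in the filler neck and let go, while the pen is still in its holder (horizontal distance between plug_shoulder and neck_rim below 0.004 m and z of plug_shoulder in the frame of neck_rim below 0.003 m and angle between plug_head's own z axis and vertical below 0.09 rad and contact force between the fingers and plug below 0.05 N and horizontal distance between pen_grip and holder below 0.012 m), for 0.2 s.
2. the pen has been lifted out of its holder, gripped by the robot (height (world z) of pen_point above 0.078 m and contact force between the fingers and pen above 1 N), for 0.1 s.
At the end, for the whole second after the job is handed in: Plug within 4 mm of the neck's centre, at most 3 mm off its rim, under 5 degrees of tilt, untouched by the robot; pen held still, within 5.7 degrees of upright, tip within 10 mm of the yellow spot's centre, pressing 1 to 7 N, 2 to 12 mm in; pen clear of gearbox and plug (horizontal distance between plug_shoulder and neck_rim below 0.004 m and z of plug_shoulder in the frame of neck_rim below 0.003 m and angle between plug_head's own z axis and vertical below 0.09 rad and contact force between each of the arm, pen and plug below 0.05 N and horizontal distance between pen_point and yellow_pad_top below 0.01 m and height (world z) of pen_point above 0.1 m and angle between pen's own z axis and vertical below 0.1 rad and value of joint pen_tip between 0.002 and 0.012 m and contact force between pen and yellow_pad between 1 and 7 N and contact force between the fingers and pen above 1 N and contact force between pen and gearbox below 0.05 N and linear speed of pen below 0.02 m/s); the arm keeps its last pose, push and grip.
It fails at once if the pen is jammed hard against the yellow pad or the gearbox (over 20 N) (contact force between pen and yellow_pad above 20 N or contact force between pen and gearbox above 20 N).
It fails at once if another thing on the bench is moved by more than 30 mm (distance of any of wrench, screwdriver, bearing, oil, grease, socket from where it was at the start of the episode above 0.03 m).
It also fails if it takes over 61 s, if anything falls off the work surface, if the arm or the gripper's body presses on something with over 40 N, if the wrist force passes 120 N, or if a joint passes its speed limit or range.

## Working session

There is one attempt and no reset: what is moved stays moved. The work goes in short steps, Python scripts to look and compute and a tool call to move; the robot and the scene stay as the last step left them, time stands still between calls to the robot, and variables do not carry over. Pictures are saved under pics/ and viewed, and the job is handed in when it is done.

Besides the shell and the picture viewer there is one more tool, called as name(argument=value, ...), one argument or row to a line, values as JSON. jog_arm: Moves the arm, as the interface text tells. Its arguments: {"type":"object","properties":{"xyz":{"type":"array","items":{"type":"array","items":{"type":"number","minimum":-1,"maximum":1}}},"twist":{"type":"array","items":{"type":"number","minimum":-1,"maximum":1}},"claw":{"type":"number"},"squeeze":{"type":"number"}},"required":["xyz","twist"]}

```bash
mkdir -p pics; python3 - <<'E'
from station import manip
import cv2,pickle
o=manip.get_obs();print(o['time'],o['ee_pos'],o['eef_rot'],o['force'],o['gripper_width'],manip.grip_depth)
for n in('side','top'):
    f=manip.grab_frame(n);cv2.imwrite(f'pics/{n}0.png',f[:,:,::-1]);c=manip.calibration(n);print(n,c)
    pickle.dump(c,open(n+'.pkl','wb'))
E
```

```text
0.0 [ 0.22042059 -0.63778727  0.23054498] [-1.79931181e+02 -1.73865909e-03  1.90645485e+01] [-0.61866494  1.77897683  1.13858911] 0.9984963326577515 0.0187
side {'K': array([[441.36083871,   0.        , 256.25762574],
       [  0.        , 441.36083871, 188.14341397],
       [  0.        ,   0.        ,   1.        ]]), 'R': array([[ 8.87490895e-01, -4.60824871e-01,  5.91143519e-04],
       [-3.33287624e-01, -6.42754992e-01, -6.89771977e-01],
       [ 3.18244043e-01,  6.11969328e-01, -7.24026430e-01]]), 't': array([-0.47594724,  0.24270397,  1.09860294])}
top {'K': array([[388.31729245,   0.        , 251.96187114],
       [  0.        , 388.31729245, 188.52885561],
       [  0.        ,   0.        ,   1.        ]]), 'R': array([[ 0.01672903, -0.99978651, -0.01212773],
       [-0.98682426, -0.01455746, -0.16113956],
       [ 0.16092861,  0.01466364, -0.98685711]]), 't': array([-0.00808862,  0.57567946,  1.2630774 ])}
```

View pics/side0.png

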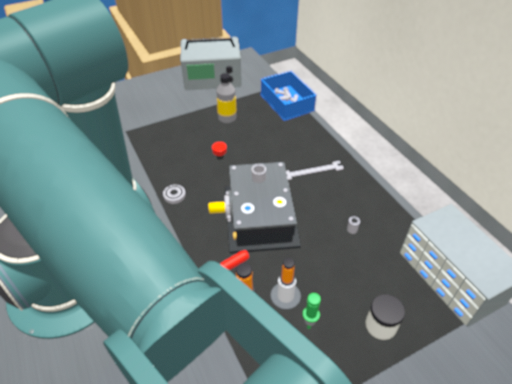

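View pics/top0.png

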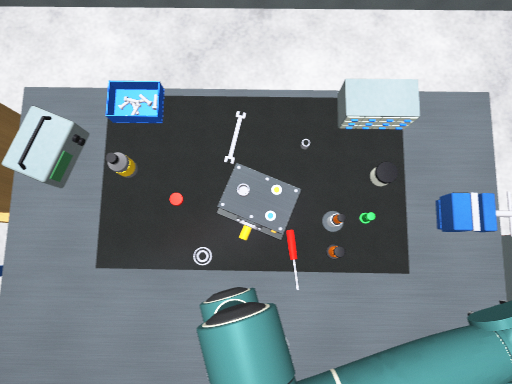

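```bash
python3 - <<'E'
import cv2,numpy as np
s=cv2.imread('pics/side0.png');t=cv2.imread('pics/top0.png')
a=cv2.resize(s[220:350,200:340],None,fx=4,fy=4,interpolation=3)
b=cv2.resize(t[150:280,300:400],None,fx=4,fy=4,interpolation=3)
h=max(a.shape[0],b.shape[0]);o=np.zeros((h,800,3),np.uint8);o[:a.shape[0],:400]=a[:,:400];o[:b.shape[0],400:800]=b
cv2.imwrite('pics/c1.png',o[:600])
b=cv2.resize(t[150:250,160:310],None,fx=5,fy=5,interpolation=3);cv2.imwrite('pics/c2.png',b)
E
```

```text
(no output)
```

View pics/c1.png

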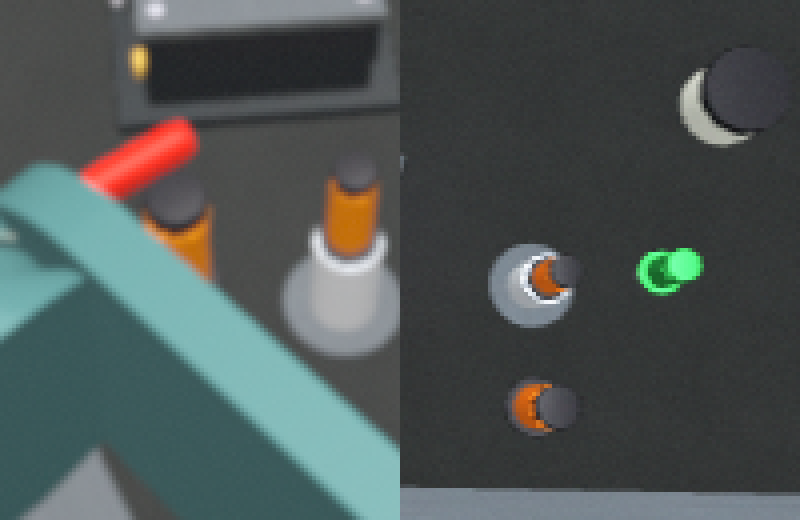

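View pics/c2.png

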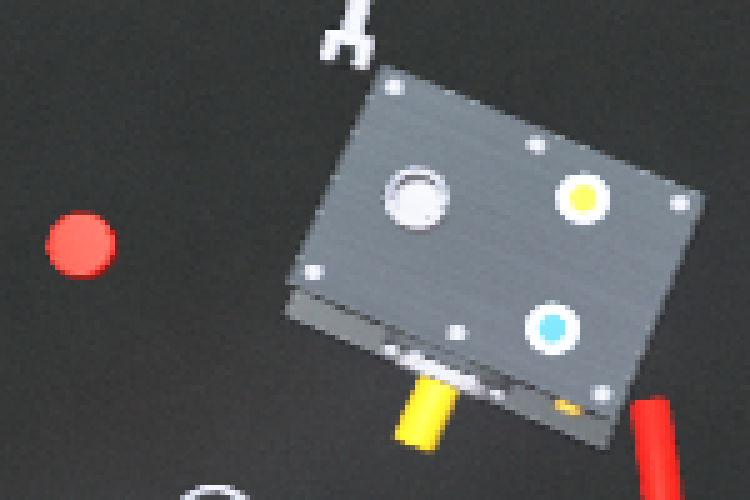

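The candidates for the pen in the top picture are the orange one in the holder at (333,221), a thicker orange one at (335,252) and the green one at (367,217). The one in the aluminium holder fits: it is orange and has the slimmer cap. The crop confirms this. The plug is at (176,199), the neck at (243,189), the yellow pad at (276,190) and the blue pad at (270,215).

```bash
cat > h.py <<'E'
import cv2,numpy as np,pickle
C={n:pickle.load(open(f'{n}.pkl','rb')) for n in('side','top')}
def ray(n,p,z):
    c=C[n];d=c['R'].T@np.linalg.inv(c['K'])@np.array([p[0],p[1],1.]);o=-c['R'].T@c['t'];return o+d*(z-o[2])/d[2]
def proj(n,X):
    c=C[n];q=c['K']@(c['R']@np.array(X)+c['t']);return q[:2]/q[2]
def cen(im,box,cond):
    x0,y0,x1,y1=box;hsv=cv2.cvtColor(im[y0:y1,x0:x1],cv2.COLOR_BGR2HSV).astype(int)
    m=cond(hsv[...,0],hsv[...,1],hsv[...,2]);v,u=np.nonzero(m);return np.array([u.mean()+x0,v.mean()+y0]),len(u),(u.min()+x0,u.max()+x0,v.min()+y0,v.max()+y0)
E
python3 - <<'E'
from h import *
s=cv2.imread('pics/side0.png');t=cv2.imread('pics/top0.png')
red=lambda h,S,V:((h<8)|(h>172))&(S>150)&(V>180)
yel=lambda h,S,V:(abs(h-29)<7)&(S>120)&(V>150)
org=lambda h,S,V:(abs(h-12)<7)&(S>120)&(V>90)
wh=lambda h,S,V:(S<40)&(V>170)
def rp(nm,n,im,box,f,z):
    c,k,b=cen(im,box,f);print(nm,n,c.round(1),k,b,ray(n,c,z).round(4))
rp('plug','top',t,(165,188,188,210),red,.048);rp('plug','side',s,(205,135,235,160),lambda h,S,V:((h<8)|(h>172))&(S>150),.040)
rp('ypad','top',t,(265,180,290,200),yel,.104);rp('ypad','side',s,(270,193,290,210),yel,.104)
rp('neck','top',t,(234,180,253,200),wh,.135)
rp('pen','top',t,(322,208,346,234),org,.10);rp('pen','side',s,(275,255,300,290),org,.115-.0)
# pen cap
rp('cap','top',t,(335,208,350,228),lambda h,S,V:(V>62)&(S<70)&(V<110),.147)
rp('bigorg','top',t,(322,240,350,262),org,.10)
for nm,im,b in(('top',t,(318,205,352,237)),('side',s,(245,155,275,180))):
    x0,y0,x1,y1=b;cv2.imwrite(f'pics/z_{nm}.png',cv2.resize(im[y0:y1,x0:x1],None,fx=16,fy=16,interpolation=0))
x0,y0,x1,y1=230,175,290,225;cv2.imwrite('pics/z_gb.png',cv2.resize(t[y0:y1,x0:x1],None,fx=12,fy=12,interpolation=0))
E
```

```text
plug top [174.6 199.2] 93 (np.int64(169), np.int64(182), np.int64(193), np.int64(204)) [0.5354 0.2603 0.048 ]
plug side [219.  148.2] 182 (np.int64(212), np.int64(226), np.int64(141), np.int64(156)) [0.5352 0.2535 0.04  ]
ypad top [276.3 189.1] 18 (np.int64(274), np.int64(278), np.int64(187), np.int64(191)) [ 0.5656 -0.0782  0.104 ]
ypad side [279.4 201.3] 9 (np.int64(278), np.int64(281), np.int64(200), np.int64(202)) [ 0.5631 -0.0797  0.104 ]
neck top [242.9 189.2] 125 (np.int64(237), np.int64(249), np.int64(183), np.int64(195)) [0.5586 0.0282 0.135 ]
pen top [335.9 219.3] 42 (np.int64(333), np.int64(340), np.int64(215), np.int64(223)) [ 0.4717 -0.2687  0.1   ]
pen side [287.2 274.1] 191 (np.int64(281), np.int64(294), np.int64(265), np.int64(283)) [ 0.4655 -0.2865  0.115 ]
cap top [340.7 218.2] 61 (np.int64(335), np.int64(345), np.int64(211), np.int64(227)) [ 0.4714 -0.2741  0.147 ]
bigorg top [331.9 251.1] 65 (np.int64(328), np.int64(337), np.int64(246), np.int64(257)) [ 0.3714 -0.2544  0.1   ]
```

View pics/z_gb.png

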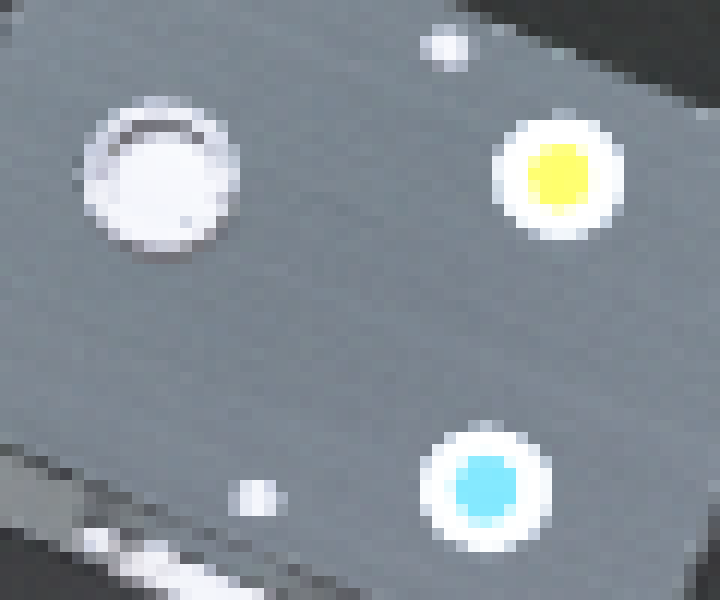

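View pics/z_side.png

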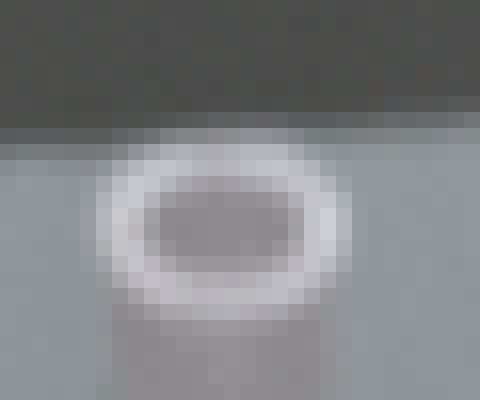

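View pics/z_top.png

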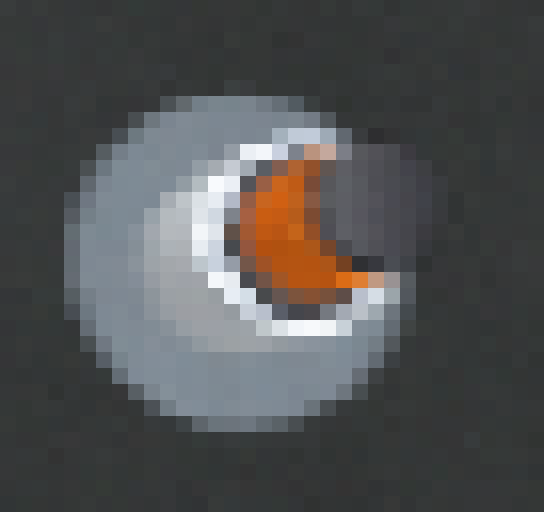

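```bash
python3 - <<'E'
from h import *
s=cv2.imread('pics/side0.png');t=cv2.imread('pics/top0.png')
print('cams',[(-C[n]['R'].T@C[n]['t']).round(3) for n in C])
print('neck',ray('side',(258.4,168.5),.135),ray('top',(242.9,188.9),.135))
print('pen cap top',ray('top',(341,217.4),.147),'foot',ray('top',(332.5,220.9),.005))
red=lambda h,S,V:((h<8)|(h>172))&(S>130)
print(cen(t,(162,185,190,212),red)); c=cen(t,(162,185,190,212),red)[0];print('plug',ray('top',c,.044))
for nm,im,b in(('a',s,(270,255,305,310)),('b',s,(205,135,235,162)),('c',t,(162,185,190,212))):
    x0,y0,x1,y1=b;print(nm,b);k=cv2.resize(im[y0:y1,x0:x1],None,fx=10,fy=10,interpolation=0);cv2.imwrite(f'pics/y_{nm}.png',k)
E
```

```text
cams [array([ 0.154, -0.736,  0.963]), array([ 0.365, -0.018,  1.339])]
neck [0.55663973 0.02679455 0.135     ] [0.55972465 0.02812196 0.135     ]
pen cap top [ 0.47374401 -0.27491232  0.147     ] foot [ 0.47423649 -0.27620582  0.005     ]
(array([175.89937107, 198.64779874]), 159, (np.int64(169), np.int64(183), np.int64(192), np.int64(205)))
plug [0.53779778 0.25702304 0.044     ]
a (270, 255, 305, 310)
b (205, 135, 235, 162)
c (162, 185, 190, 212)
```

View pics/y_a.png

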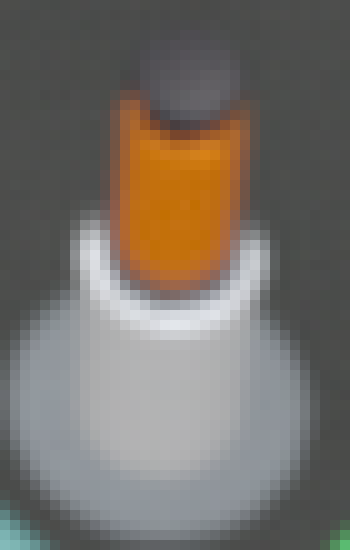

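View pics/y_b.png

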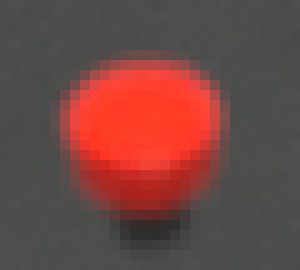

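View pics/y_c.png

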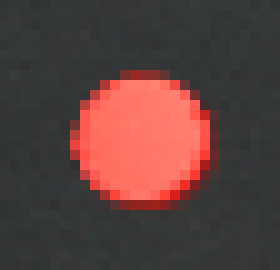

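jog_arm(
  xyz=[
    [0.35,1,0],
    [0.35,1,0],
    [0.35,1,0],
    [0.35,1,0],
    [0.35,1,0],
  ],
  twist=[0,0,0,0,0],
  claw=1,
  squeeze=30,
)

```text
time: 0.52
ee_pos: [0.2545, -0.5361, 0.2266]
eef_rot: [-179.6, 0.0, 18.9]
force: [0.1, 0.3, -0.7]
gripper_width: 1.002
```

```bash
python3 - <<'E'
from h import *
print(ray('top',(175.5,198.4),.048),ray('side',(218.8,145.8),.048))
E
```

```text
[0.53808409 0.25756004 0.048     ] [0.53603689 0.25575238 0.048     ]
```

jog_arm(
  xyz=[
    [0.36,1,0],
    [0.36,1,0],
    [0.36,1,0],
    [0.36,1,0],
    [0.36,1,0],
  ],
  twist=[0,0,0,0,0],
)

```text
time: 0.93
ee_pos: [0.2911, -0.4305, 0.2246]
eef_rot: [-179.5, 0.1, 18.8]
force: [0.5, 0.3, 0.5]
gripper_width: 1.0
```

jog_arm(
  xyz=[
    [0.36,1,0],
    [0.36,1,0],
    [0.36,1,0],
    [0.36,1,0],
    [0.36,1,0],
  ],
  twist=[0,0,0,0,0],
)

```text
time: 1.35
ee_pos: [0.3276, -0.3248, 0.223]
eef_rot: [-179.4, 0.1, 18.8]
force: [-0.0, 1.0, 0.1]
gripper_width: 0.998
```

jog_arm(
  xyz=[
    [0.36,1,0],
    [0.36,1,0],
    [0.36,1,0],
    [0.36,1,0],
    [0.36,1,0],
  ],
  twist=[0,0,0,0,0],
)

```text
time: 1.77
ee_pos: [0.3639, -0.2192, 0.2218]
eef_rot: [-179.3, 0.1, 18.7]
force: [0.2, 0.0, -0.1]
gripper_width: 1.001
```

jog_arm(
  xyz=[
    [0.36,1,0],
    [0.36,1,0],
    [0.36,1,0],
    [0.36,1,0],
    [0.36,1,0],
  ],
  twist=[0,0,0,0,0],
)

```text
time: 2.18
ee_pos: [0.4002, -0.1137, 0.2209]
eef_rot: [-179.3, 0.1, 18.7]
force: [0.3, -0.2, 0.3]
gripper_width: 1.001
```

jog_arm(
  xyz=[
    [0.36,1,0],
    [0.36,1,0],
    [0.36,1,0],
    [0.36,1,0],
    [0.36,1,0],
  ],
  twist=[0,0,0,0,0],
)

```text
time: 2.6
ee_pos: [0.4365, -0.008, 0.22]
eef_rot: [-179.3, 0.2, 18.7]
force: [0.9, -0.5, -0.2]
gripper_width: 0.997
```

jog_arm(
  xyz=[
    [0.36,1,0],
    [0.36,1,0],
    [0.36,1,0],
    [0.36,1,0],
    [0.36,1,0],
  ],
  twist=[0,0,0,0,0],
)

```text
time: 3.02
ee_pos: [0.4728, 0.0979, 0.2189]
eef_rot: [-179.2, 0.2, 18.7]
force: [0.4, -0.8, 0.3]
gripper_width: 0.999
```

jog_arm(
  xyz=[
    [0.36,1,0],
    [0.36,1,0],
    [0.36,1,0],
    [0.36,1,0],
    [0.36,1,0],
  ],
  twist=[0,0,0,0,0],
)

```text
time: 3.43
ee_pos: [0.5092, 0.2036, 0.2174]
eef_rot: [-179.2, 0.4, 18.8]
force: [0.1, 0.1, -0.0]
gripper_width: 0.999
```

jog_arm(
  xyz=[
    [0.4,0.8,0],
    [0.4,0.8,0],
    [0.3,0.5,0],
    [0.1,0.2,0],
    [0,0,0],
  ],
  twist=[0,0,0,0,0],
)

```text
time: 3.85
ee_pos: [0.534, 0.2551, 0.215]
eef_rot: [-179.2, 0.6, 19.0]
force: [0.7, -0.0, -0.4]
gripper_width: 1.001
```

jog_arm(
  xyz=[
    [0,0,-0.5],
    [0,0,-0.5],
    [0,0,-0.5],
    [0,0,-0.5],
    [0,0,0],
  ],
  twist=[0,0,0,0,0],
)

```text
time: 4.27
ee_pos: [0.533, 0.2522, 0.1702]
eef_rot: [-179.3, 0.6, 18.9]
force: [-0.2, 1.1, -1.0]
gripper_width: 1.004
```

```bash
python3 - <<'E'
from station import manip
import cv2
for n in('side','top'):
    f=manip.grab_frame(n);cv2.imwrite(f'pics/{n}1.png',f[:,:,::-1])
o=manip.get_obs();print(o['ee_pos'],o['eef_rot'])
E
```

```text
[0.53351784 0.25258715 0.17242592] [-179.25624644    0.51127116   18.88087341]
```

View pics/side1.png

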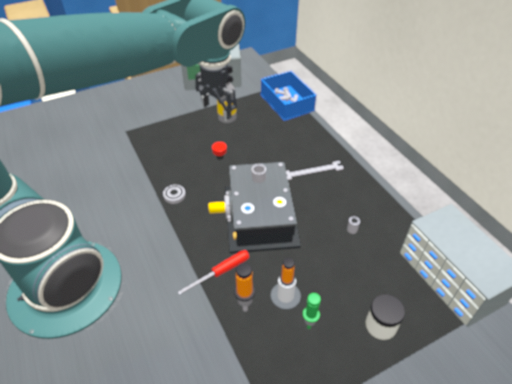

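```bash
python3 - <<'E'
from h import *
t=cv2.imread('pics/top1.png');cv2.imwrite('pics/t1c.png',cv2.resize(t[130:230,90:240],None,fx=5,fy=5,interpolation=3))
for p,z in(((116,159),.17),((124,163),.10),((127,167),.06)):print(ray('top',p,z))
print(ray('side',(227,112),.04))
E
```

```text
[0.64221751 0.42254184 0.17      ]
[0.64572416 0.42157223 0.1       ]
[0.64108566 0.42461124 0.06      ]
[0.63715559 0.41377926 0.04      ]
```

View pics/t1c.png

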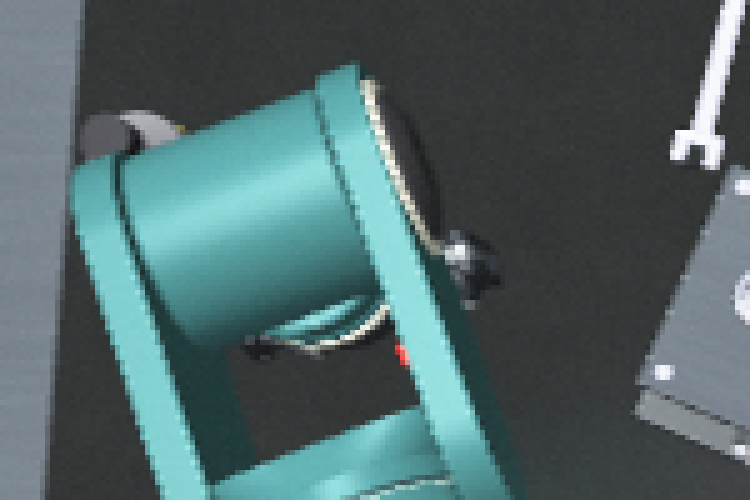

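jog_arm(
  xyz=[
    [0.1,0.1,-0.8],
    [0.1,0.1,-0.8],
    [0.05,0.05,-0.8],
    [0,0,-0.8],
    [0,0,-0.6],
  ],
  twist=[0,0,0,0,0],
)

```text
time: 4.78
ee_pos: [0.5411, 0.2582, 0.1003]
eef_rot: [-179.2, -0.1, 18.8]
force: [-0.7, 0.3, -0.4]
gripper_width: 0.999
```

jog_arm(
  xyz=[
    [0,0,-0.4],
    [0,0,0],
  ],
  twist=[0,0],
)

```text
time: 4.95
ee_pos: [0.5405, 0.2578, 0.0901]
eef_rot: [-179.2, 0.0, 18.8]
force: [-0.9, 0.3, -0.3]
gripper_width: 0.998
```

```bash
python3 - <<'E'
from station import manip
import cv2
for n in('side',):
    f=manip.grab_frame(n);cv2.imwrite(f'pics/{n}2.png',cv2.resize(f[60:180,170:290,::-1],None,fx=5,fy=5,interpolation=3))
o=manip.get_obs();print(o['ee_pos'],o['eef_rot'],o['time'])
E
```

```text
[0.54077704 0.25794226 0.09103363] [-1.79221604e+02  2.85030824e-03  1.88338708e+01] 5.0
```

View pics/side2.png

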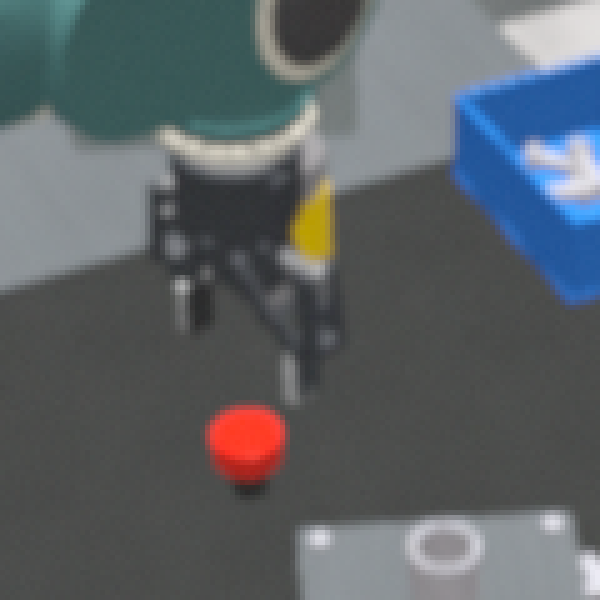

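jog_arm(
  xyz=[
    [-0.1,-0.05,-0.6],
    [-0.1,0,-0.6],
    [0,0,-0.6],
    [0,0,-0.6],
    [0,0,-0.6],
  ],
  twist=[0,0,0,0,0],
)

```text
time: 5.42
ee_pos: [0.5383, 0.2575, 0.031]
eef_rot: [-179.2, -0.4, 18.8]
force: [-0.2, 0.9, 0.3]
gripper_width: 0.999
```

jog_arm(
  xyz=[
    [0,0,-0.4],
    [0,0,0],
  ],
  twist=[0,0],
)

```text
time: 5.58
ee_pos: [0.5368, 0.257, 0.0183]
eef_rot: [-179.2, -0.2, 18.8]
force: [0.2, 0.1, -0.2]
gripper_width: 0.998
```

jog_arm(
  xyz=[
    [0,0,0],
    [0,0,0],
    [0,0,0],
    [0,0,0],
    [0,0,0],
  ],
  twist=[0,0,0,0,0],
  claw=0,
  squeeze=30,
)

```text
time: 6.0
ee_pos: [0.5373, 0.2571, 0.0188]
eef_rot: [-179.2, -0.2, 18.8]
force: [0.7, -0.3, -1.2]
gripper_width: 0.506
```

jog_arm(
  xyz=[
    [0,0,0],
    [0,0,0],
    [0,0,0],
    [0,0,0],
    [0,0,0],
  ],
  twist=[0,0,0,0,0],
)

```text
time: 6.42
ee_pos: [0.5377, 0.2573, 0.0199]
eef_rot: [-179.2, -0.3, 18.8]
force: [0.4, 0.2, -0.2]
gripper_width: 0.502
```

```bash
python3 - <<'E'
from station import manip
import cv2
for n in('side',):
    f=manip.grab_frame(n);cv2.imwrite(f'pics/{n}3.png',cv2.resize(f[100:180,180:260,::-1],None,fx=7,fy=7,interpolation=3))
o=manip.get_obs();print(o['ee_pos'],o['eef_rot'],o['time'],o['gripper_width'],o['force'])
E
```

```text
[0.53774981 0.25732894 0.01988141] [-179.20589123   -0.29125836   18.8293253 ] 6.4667 0.5035926291049972 [-0.01109463  1.12378923 -0.41375908]
```

View pics/side3.png

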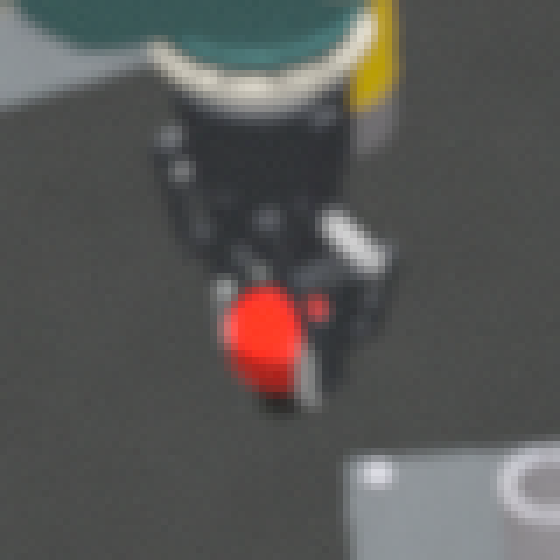

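The picture shows the red head gripped between the pads at about (218,148), and an opening of 0.50 fits 44 mm. Next I lift it.

jog_arm(
  xyz=[
    [0,0,0.5],
    [0,0,0.8],
    [0,0,0.8],
    [0,0,0.8],
    [0,0,0.8],
  ],
  twist=[0,0,0,0,0],
)

```text
time: 6.88
ee_pos: [0.5356, 0.2564, 0.0951]
eef_rot: [-179.2, 0.1, 18.8]
force: [-0.2, -0.5, -1.0]
gripper_width: 0.506
```

jog_arm(
  xyz=[
    [0,0,0.8],
    [0,0,0.8],
    [0,0,0.8],
    [0,0,0.8],
    [0,0,0.4],
  ],
  twist=[0,0,0,0,0],
)

```text
time: 7.3
ee_pos: [0.5356, 0.2565, 0.1768]
eef_rot: [-179.2, -0.2, 18.8]
force: [0.6, -0.3, -0.7]
gripper_width: 0.506
```

jog_arm(
  xyz=[
    [0.1,-0.8,0.2],
    [0.1,-0.8,0],
    [0.1,-0.8,0],
    [0.1,-0.8,0],
    [0.1,-0.8,0],
  ],
  twist=[0,0,0,0,0],
)

```text
time: 7.72
ee_pos: [0.5457, 0.1764, 0.1861]
eef_rot: [-179.2, -0.5, 19.1]
force: [0.3, -0.3, -1.4]
gripper_width: 0.507
```

jog_arm(
  xyz=[
    [0.1,-0.8,0],
    [0.1,-0.8,0],
    [0.1,-0.8,0],
    [0.1,-0.8,0],
    [0,0,0],
  ],
  twist=[0,0,0,0,0],
)

```text
time: 8.13
ee_pos: [0.5534, 0.1071, 0.1873]
eef_rot: [-179.2, -0.5, 19.0]
force: [-0.3, 0.8, -0.6]
gripper_width: 0.502
```

Remaining: x +5 mm, y −80 mm.

jog_arm(
  xyz=[
    [0.1,-0.9,0],
    [0.1,-0.9,0],
    [0,-0.9,0],
    [0,-0.7,0],
    [0,-0.4,0],
  ],
  twist=[0,0,0,0,0],
)

```text
time: 8.55
ee_pos: [0.5569, 0.0301, 0.188]
eef_rot: [-179.1, -0.5, 19.0]
force: [0.1, 0.5, 0.5]
gripper_width: 0.508
```

jog_arm(
  xyz=[
    [0,0,0],
    [0,0,0],
    [0,0,0],
  ],
  twist=[0,0,0],
)

```text
time: 8.8
ee_pos: [0.5568, 0.03, 0.1882]
eef_rot: [-179.1, -0.5, 19.0]
force: [-0.1, -1.0, -0.7]
gripper_width: 0.509
```

```bash
python3 - <<'E'
from station import manip
import cv2
for n,b in(('side',(110,200,200,320)),('top',(140,240,190,310))):
    f=manip.grab_frame(n);cv2.imwrite(f'pics/{n}4r.png',f[:,:,::-1]);cv2.imwrite(f'pics/{n}4.png',cv2.resize(f[b[0]:b[1],b[2]:b[3],::-1],None,fx=6,fy=6,interpolation=3))
o=manip.get_obs();print(o['ee_pos'],o['eef_rot'],o['time'],o['gripper_width'],o['force'])
E
```

```text
[0.55678648 0.03018438 0.18820471] [-179.13425078   -0.47272124   18.98314192] 8.9 0.5089349694530354 [ 0.38180597  0.00852608 -0.45101978]
```

View pics/side4.png

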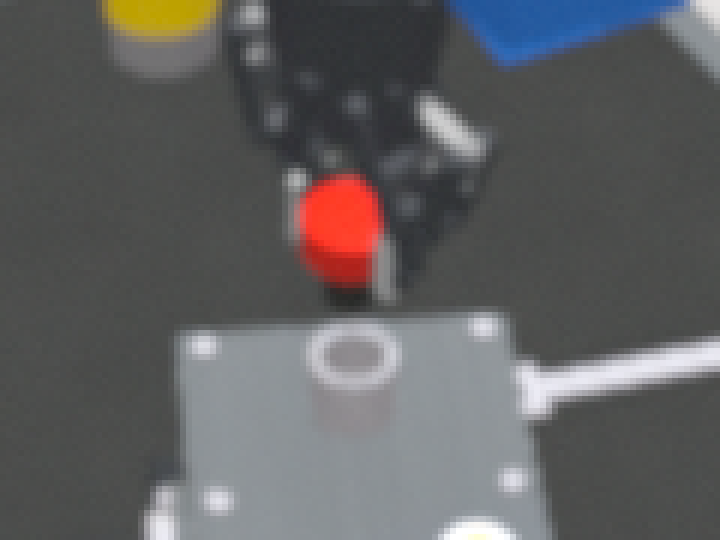

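View pics/top4.png

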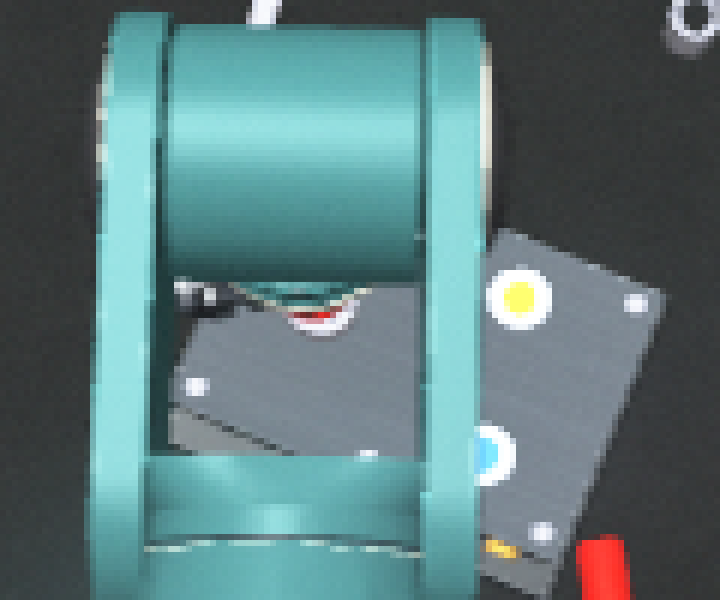

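jog_arm(
  xyz=[
    [0.05,-0.15,0],
    [0,0,-0.5],
    [0,0,-0.5],
    [0,0,-0.4],
    [0,0,0],
  ],
  twist=[0,0,0,0,0],
)

```text
time: 9.32
ee_pos: [0.5577, 0.0286, 0.1569]
eef_rot: [-179.1, -0.5, 19.1]
force: [-0.1, -0.1, -0.4]
gripper_width: 0.506
```

```bash
python3 - <<'E'
from station import manip
import cv2
from h import *
for n,b in(('side',(130,190,220,300)),):
    f=manip.grab_frame(n);cv2.imwrite(f'pics/{n}5.png',cv2.resize(f[b[0]:b[1],b[2]:b[3],::-1],None,fx=9,fy=9,interpolation=3))
o=manip.get_obs();p=o['ee_pos'];print(p,o['eef_rot'],o['time'],o['gripper_width'],o['force'])
for dz in(-.02,.008,.028):
  q=proj('side',p+[0,0,dz]);print(dz,q,(q-[220,130]+.5)*9)
E
```

```text
[0.55781452 0.0286268  0.15761373] [-179.12244296   -0.4802809    19.10716966] 9.3667 0.5034944018300286 [ 1.1446819   0.33878395 -0.35190959]
-0.02 [258.47457368 167.24697762] [350.77116311 339.72279859]
0.008 [258.51908889 159.62352907] [351.17180002 271.11176164]
0.028 [258.5518387  154.01496339] [351.46654831 220.63467051]
```

View pics/side5.png

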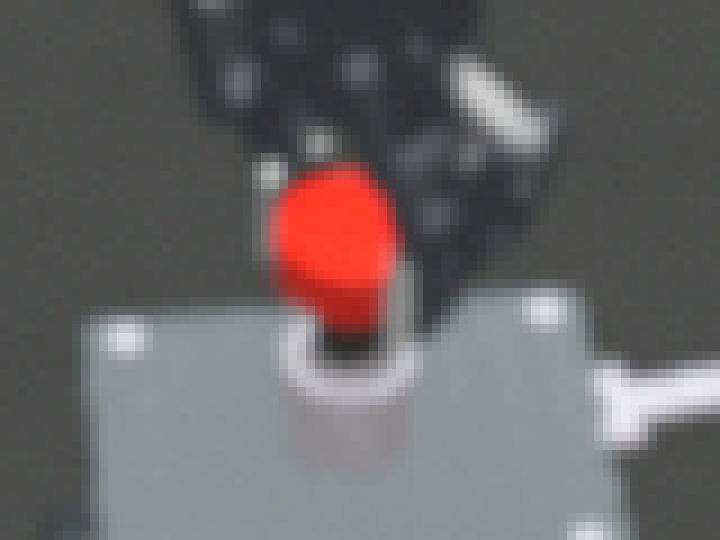

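jog_arm(
  xyz=[
    [0,-0.05,-0.3],
    [0,0,-0.3],
    [0,0,-0.3],
    [0,0,-0.1],
    [0,0,0],
  ],
  twist=[0,0,0,0,0],
)

```text
time: 9.78
ee_pos: [0.5578, 0.0275, 0.1354]
eef_rot: [-179.1, -0.5, 19.1]
force: [1.2, -0.1, -0.3]
gripper_width: 0.503
```

jog_arm(
  xyz=[
    [0,0,-0.15],
    [0,0,-0.1],
    [0,0,-0.1],
    [0,0,0],
  ],
  twist=[0,0,0,0],
)

```text
time: 10.12
ee_pos: [0.558, 0.0278, 0.1283]
eef_rot: [-179.1, -0.5, 19.1]
force: [-0.0, 1.3, -1.7]
gripper_width: 0.503
```

jog_arm(
  xyz=[
    [0,0,-0.1],
    [0,0,-0.1],
    [0,0,0],
  ],
  twist=[0,0,0],
)

```text
time: 10.37
ee_pos: [0.5583, 0.0282, 0.1255]
eef_rot: [-179.1, -0.6, 19.1]
force: [-2.9, 0.8, 0.0]
gripper_width: 0.51
```

jog_arm(
  xyz=[
    [0,0,-0.1],
    [0,0,-0.1],
    [0,0,0],
  ],
  twist=[0,0,0],
)

```text
time: 10.62
ee_pos: [0.5587, 0.0284, 0.1256]
eef_rot: [-179.1, -0.7, 19.1]
force: [-1.1, 1.3, -1.5]
gripper_width: 0.503
```

```bash
python3 - <<'E'
from station import manip
import cv2
for n,b in(('side',(130,190,220,300)),):
    f=manip.grab_frame(n);cv2.imwrite(f'pics/{n}6.png',cv2.resize(f[b[0]:b[1],b[2]:b[3],::-1],None,fx=9,fy=9,interpolation=3))
o=manip.get_obs();p=o['ee_pos'];print(p,o['eef_rot'],o['time'],o['gripper_width'],o['force'])
E
```

```text
[0.5588205  0.02846013 0.12555175] [-179.12869465   -0.76681936   19.13083767] 10.6667 0.503972720497875 [-2.47506517  2.51964352  2.5799979 ]
```

View pics/side6.png

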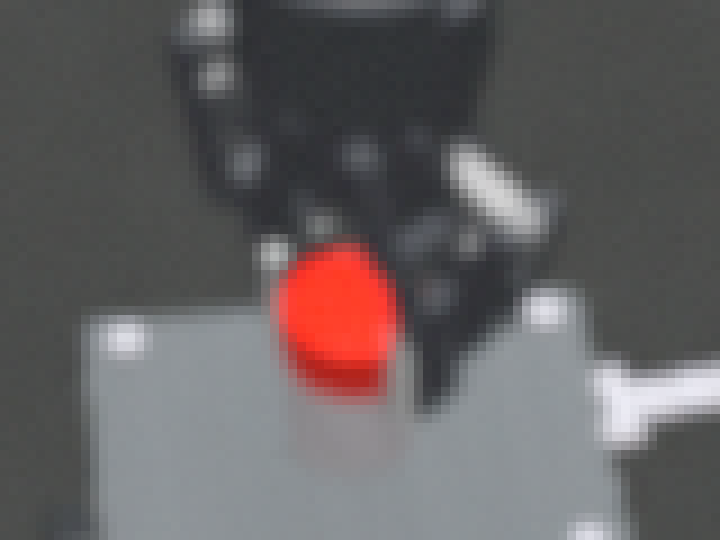

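The head sits on the rim at about (257,167) in the raw picture, TCP z has stopped falling and contact force is building. Releasing.

jog_arm(
  xyz=[
    [0,0,0],
    [0,0,0],
    [0,0,0],
    [0,0,0],
    [0,0,0],
  ],
  twist=[0,0,0,0,0],
  claw=1,
)

```text
time: 11.08
ee_pos: [0.5591, 0.0279, 0.1248]
eef_rot: [-179.2, -0.8, 19.1]
force: [0.1, 0.3, 0.3]
gripper_width: 1.001
```

jog_arm(
  xyz=[
    [0,0,0],
    [0,0,0.2],
    [0,0,0.4],
    [0,0,0.6],
    [0,0,0.6],
  ],
  twist=[0,0,0,0,0],
)

```text
time: 11.5
ee_pos: [0.558, 0.0278, 0.161]
eef_rot: [-179.1, -0.6, 19.1]
force: [-0.0, -0.0, 0.5]
gripper_width: 1.001
```

jog_arm(
  xyz=[
    [0,0,0.7],
    [0,0,0.7],
    [0,0,0.7],
    [0,0,0.7],
    [0,0,0],
  ],
  twist=[0,0,0,0,0],
)

```text
time: 11.92
ee_pos: [0.559, 0.0279, 0.2294]
eef_rot: [-179.3, -1.0, 19.1]
force: [0.1, 0.1, 0.9]
gripper_width: 1.0
```

```bash
python3 - <<'E'
from station import manip
import cv2
for n,b in(('side',(130,190,220,300)),):
    f=manip.grab_frame(n);cv2.imwrite(f'pics/{n}7.png',cv2.resize(f[b[0]:b[1],b[2]:b[3],::-1],None,fx=9,fy=9,interpolation=3))
o=manip.get_obs();p=o['ee_pos'];print(p,o['eef_rot'],o['time'],o['gripper_width'],o['force'])
E
```

```text
[0.5587974  0.0278267  0.22807874] [-179.26099362   -0.93582529   19.11551709] 11.9667 0.9978442764517657 [0.69922938 0.58646946 0.51047618]
```

View pics/side7.png

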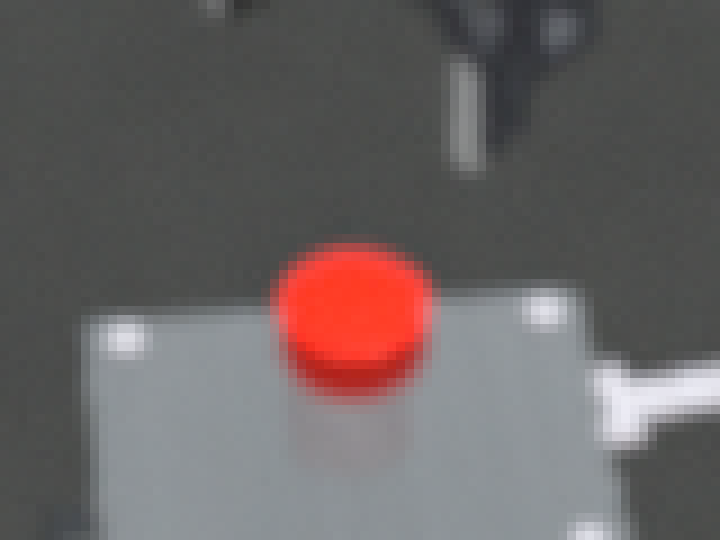

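```bash
python3 - <<'E'
from h import *
for z in(.155,.158,.135):print(proj('side',(.5566,.0268,z)),(proj('side',(.5566,.0268,z))-[220,130]+.5)*9)
s=cv2.imread('pics/side1.png')
cv2.imwrite('pics/pen1.png',cv2.resize(s[245:325,225:335],None,fx=7,fy=7,interpolation=3))
E
```

```text
[258.41660349 163.10206661] [350.2494314  302.41859945]
[258.42124983 162.28040392] [350.29124849 295.02363524]
[258.38605974 168.50344543] [349.97453769 351.03100889]
```

View pics/pen1.png

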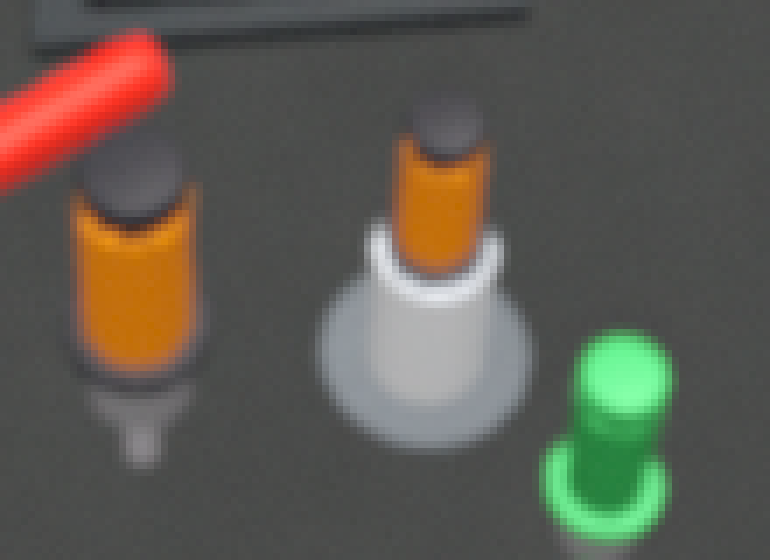

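```bash
python3 - <<'E'
from h import *
print(ray('side',(288.4,262.5),.147), ray('side',(225+425/7-.5,245+350/7-.5),.005))
print(ray('side',(225+435/7-.5,245+245/7-.5),.075))
print('green',ray('side',(225+622/7-.5,245+370/7-.5),.14),ray('top',(370,216),.14))
E
```

```text
[ 0.47102763 -0.27899093  0.147     ] [ 0.47241244 -0.27623237  0.005     ]
[ 0.47166562 -0.27742438  0.075     ]
green [ 0.47622554 -0.37378039  0.14      ] [ 0.48010055 -0.36563372  0.14      ]
```

jog_arm(
  xyz=[
    [-0.25,-0.9,0],
    [-0.25,-0.9,0],
    [-0.25,-0.9,0],
    [-0.25,-0.9,0],
    [-0.25,-0.9,0],
  ],
  twist=[0.5,0.5,0.5,0.5,0.5],
)

```text
time: 12.38
ee_pos: [0.5326, -0.0623, 0.2272]
eef_rot: [-179.2, -0.9, 32.3]
force: [0.2, -0.3, 0.2]
gripper_width: 1.0
```

jog_arm(
  xyz=[
    [-0.25,-0.9,0],
    [-0.25,-0.9,0],
    [-0.25,-0.9,0],
    [-0.25,-0.9,0],
    [-0.25,-0.9,0],
  ],
  twist=[0.5,0.5,0.5,0.5,0.5],
)

```text
time: 12.8
ee_pos: [0.5048, -0.1562, 0.2249]
eef_rot: [-179.1, -0.8, 45.5]
force: [0.1, -1.1, 0.6]
gripper_width: 0.997
```

jog_arm(
  xyz=[
    [-0.25,-0.9,0],
    [-0.25,-0.9,0],
    [-0.25,-0.8,0],
    [-0.25,-0.6,0],
    [0,0,0],
  ],
  twist=[0.2,0,0,0,0],
)

```text
time: 13.22
ee_pos: [0.4816, -0.2255, 0.2224]
eef_rot: [-178.9, -0.8, 46.6]
force: [0.3, 0.2, -0.3]
gripper_width: 0.998
```

jog_arm(
  xyz=[
    [-0.1,-0.6,0],
    [-0.1,-0.6,0],
    [-0.1,-0.6,0],
    [-0.1,-0.5,0],
    [0,-0.2,0],
  ],
  twist=[0,0,0,0,0],
  claw=0.8,
)

```text
time: 13.63
ee_pos: [0.4729, -0.2785, 0.2214]
eef_rot: [-178.8, -0.8, 46.7]
force: [0.1, 0.4, 0.2]
gripper_width: 0.806
```

jog_arm(
  xyz=[
    [0,0,0],
    [0,0,0],
  ],
  twist=[0,0],
)

```text
time: 13.8
ee_pos: [0.4728, -0.2798, 0.2211]
eef_rot: [-178.8, -0.8, 46.6]
force: [0.5, -0.1, 0.2]
gripper_width: 0.798
```

```bash
python3 - <<'E'
from station import manip
import cv2
from h import *
for n,b in(('side',(190,330,220,350)),('top',(150,280,280,400))):
    f=manip.grab_frame(n);cv2.imwrite(f'pics/{n}8.png',cv2.resize(f[b[0]:b[1],b[2]:b[3],::-1],None,fx=4,fy=4,interpolation=3))
o=manip.get_obs();p=o['ee_pos'];print(p,o['eef_rot'],o['time'],o['gripper_width'],o['force'])
E
```

```text
[ 0.47291656 -0.27938139  0.22115851] [-178.79758551   -0.75281266   46.64526957] 13.9 0.7960500069105138 [-1.08564006 -0.2680168  -0.45939037]
```

View pics/side8.png

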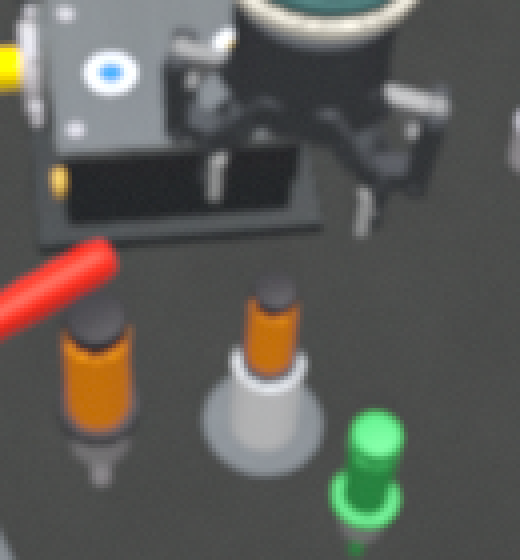

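View pics/top8.png

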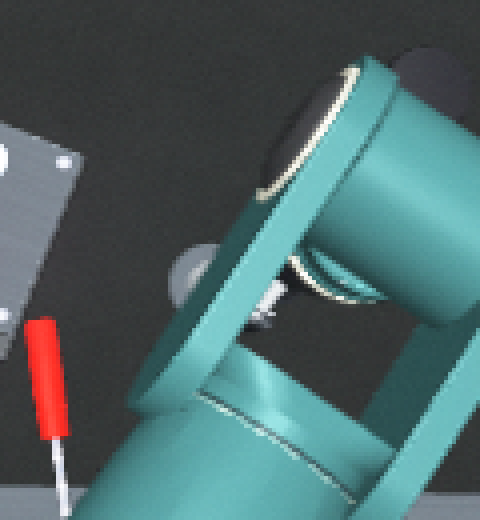

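jog_arm(
  xyz=[
    [0,0.15,-0.6],
    [0,0,-0.6],
    [0,0,-0.6],
    [0,0,-0.6],
    [0,0,0],
  ],
  twist=[0,0,0,0,0],
)

```text
time: 14.32
ee_pos: [0.4729, -0.2742, 0.1675]
eef_rot: [-178.8, -0.8, 46.8]
force: [-1.2, -0.3, -0.4]
gripper_width: 0.799
```

```bash
python3 - <<'E'
from station import manip
import cv2
from h import *
for n,b in(('side',(190,330,220,350)),):
    f=manip.grab_frame(n);cv2.imwrite(f'pics/{n}9.png',cv2.resize(f[b[0]:b[1],b[2]:b[3],::-1],None,fx=4,fy=4,interpolation=3))
o=manip.get_obs();p=o['ee_pos'];print(p,o['eef_rot'],o['time'],o['gripper_width'],o['force'])
E
```

```text
[ 0.47305671 -0.27433412  0.16859047] [-178.80711508   -0.77262456   46.75697746] 14.3667 0.7988448602906121 [ 0.14384969 -0.05913874 -0.0292559 ]
```

View pics/side9.png

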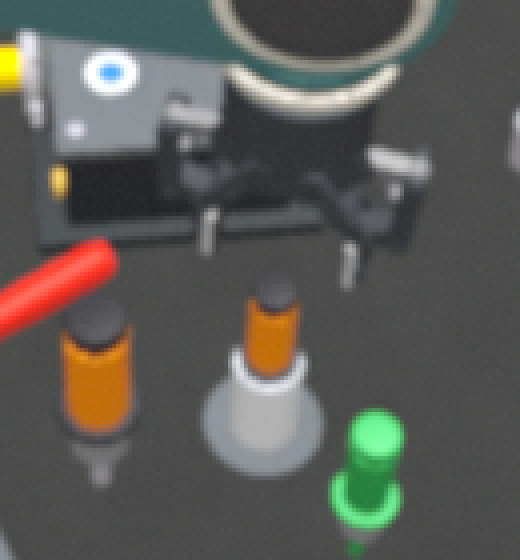

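jog_arm(
  xyz=[
    [0,-0.1,-0.6],
    [0,0,-0.6],
    [0,0,-0.6],
    [0,0,-0.6],
    [0,0,-0.5],
  ],
  twist=[0,0,0,0,0],
)

```text
time: 14.78
ee_pos: [0.4738, -0.277, 0.1077]
eef_rot: [-179.0, -0.8, 46.8]
force: [0.7, 0.4, -0.8]
gripper_width: 0.8
```

jog_arm(
  xyz=[
    [0,0,-0.2],
    [0,0,0],
    [0,0,0],
  ],
  twist=[0,0,0],
)

```text
time: 15.03
ee_pos: [0.4727, -0.2764, 0.0996]
eef_rot: [-178.8, -0.8, 46.7]
force: [-0.6, -0.1, 0.7]
gripper_width: 0.804
```

```bash
python3 - <<'E'
from station import manip
import cv2
from h import *
for n,b in(('side',(190,330,220,350)),):
    f=manip.grab_frame(n);cv2.imwrite(f'pics/{n}10.png',cv2.resize(f[b[0]:b[1],b[2]:b[3],::-1],None,fx=4,fy=4,interpolation=3))
o=manip.get_obs();p=o['ee_pos'];print(p,o['eef_rot'],o['time'],o['gripper_width'],o['force'])
E
```

```text
[ 0.47274805 -0.27638841  0.09974079] [-178.77401707   -0.76496611   46.75028996] 15.0833 0.8036561150207145 [-0.98799517 -0.31387485 -0.17519085]
```

View pics/side10.png

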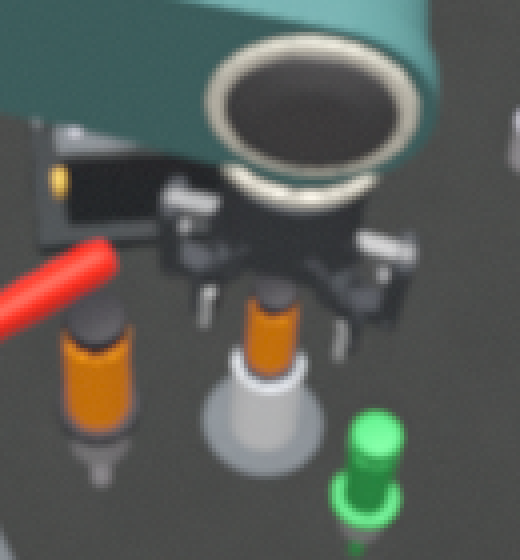

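jog_arm(
  xyz=[
    [0,0,-0.15],
    [0,0,0],
    [0,0,0],
    [0,0,0],
    [0,0,0],
  ],
  twist=[0,0,0,0,0],
  claw=0,
  squeeze=50,
)

```text
time: 15.5
ee_pos: [0.4731, -0.2765, 0.0983]
eef_rot: [-178.9, -0.8, 46.8]
force: [-0.4, 0.2, -2.3]
gripper_width: 0.291
```

jog_arm(
  xyz=[
    [0,0,0],
    [0,0,0],
    [0,0,0],
    [0,0,0],
    [0,0,0],
  ],
  twist=[0,0,0,0,0],
)

```text
time: 15.92
ee_pos: [0.4731, -0.2765, 0.0983]
eef_rot: [-178.9, -0.8, 46.8]
force: [-1.4, 1.0, -1.3]
gripper_width: 0.29
```

jog_arm(
  xyz=[
    [0,0,0.2],
    [0,0,0.4],
    [0,0,0.5],
    [0,0,0.5],
    [0,0,0.5],
  ],
  twist=[0,0,0,0,0],
)

```text
time: 16.33
ee_pos: [0.4727, -0.2763, 0.1426]
eef_rot: [-178.8, -0.8, 46.8]
force: [0.1, 0.0, -1.0]
gripper_width: 0.29
```

jog_arm(
  xyz=[
    [0,0,0.5],
    [0,0,0.5],
    [0,0,0.5],
    [0,0,0.5],
    [0,0,0.5],
  ],
  twist=[0,0,0,0,0],
)

```text
time: 16.75
ee_pos: [0.473, -0.2765, 0.2003]
eef_rot: [-179.0, -0.8, 46.8]
force: [0.5, -1.0, -2.0]
gripper_width: 0.292
```

```bash
python3 - <<'E'
from station import manip
import cv2
from h import *
for n,b in(('side',(180,320,220,350)),):
    f=manip.grab_frame(n);cv2.imwrite(f'pics/{n}11.png',cv2.resize(f[b[0]:b[1],b[2]:b[3],::-1],None,fx=4,fy=4,interpolation=3))
o=manip.get_obs();p=o['ee_pos'];print(p,o['eef_rot'],o['time'],o['gripper_width'],o['force'])
E
```

```text
[ 0.47358462 -0.27689291  0.20270377] [-179.10485225   -0.82258127   46.75719514] 16.8 0.29030220558435316 [ 0.49500478 -0.48520364  2.43747364]
```

View pics/side11.png

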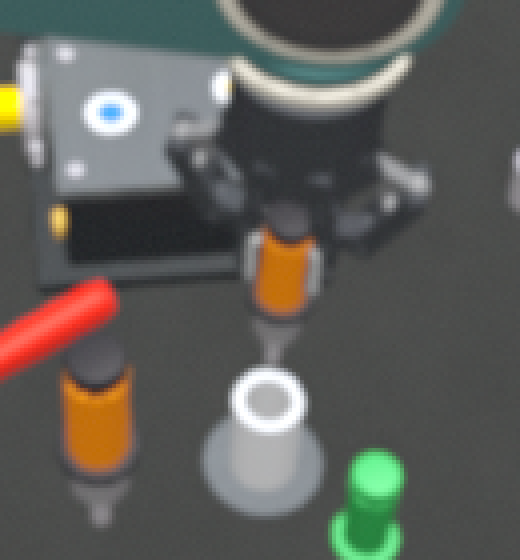

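jog_arm(
  xyz=[
    [0,0,0.5],
    [0,0,0.6],
    [0,0,0.6],
    [0,0,0.3],
    [0,0,0],
  ],
  twist=[0,0,0,0,0],
)

```text
time: 17.22
ee_pos: [0.4736, -0.2769, 0.2478]
eef_rot: [-179.1, -0.8, 46.8]
force: [-0.5, -0.1, -1.5]
gripper_width: 0.29
```

jog_arm(
  xyz=[
    [0.36,0.8,0],
    [0.36,0.8,0],
    [0.36,0.8,0],
    [0.36,0.8,0],
    [0.36,0.8,0],
  ],
  twist=[0,0,0,0,0],
)

```text
time: 17.63
ee_pos: [0.5095, -0.1966, 0.2474]
eef_rot: [-179.1, -0.8, 46.5]
force: [1.0, 0.3, -2.4]
gripper_width: 0.29
```

jog_arm(
  xyz=[
    [0.36,0.8,0],
    [0.36,0.8,0],
    [0.36,0.8,0],
    [0.36,0.8,0],
    [0,0,0],
  ],
  twist=[0,0,0,0,0],
)

```text
time: 18.05
ee_pos: [0.5397, -0.1269, 0.2453]
eef_rot: [-178.9, -0.7, 46.6]
force: [-0.3, -0.8, -1.5]
gripper_width: 0.293
```

Remaining: (+25, +48) mm.

jog_arm(
  xyz=[
    [0.35,0.7,0],
    [0.35,0.7,0],
    [0.3,0.6,0],
    [0.15,0.3,0],
    [0,0,0],
  ],
  twist=[0,0,0,0,0],
)

```text
time: 18.47
ee_pos: [0.5632, -0.0793, 0.2437]
eef_rot: [-178.8, -0.6, 46.6]
force: [-0.5, 0.1, -1.0]
gripper_width: 0.293
```

jog_arm(
  xyz=[
    [0,0,0],
    [0,0,0],
    [0,0,0],
  ],
  twist=[0,0,0],
)

```text
time: 18.72
ee_pos: [0.5628, -0.0803, 0.2433]
eef_rot: [-178.8, -0.6, 46.6]
force: [0.5, 0.1, -1.8]
gripper_width: 0.289
```

```bash
cat > look.py <<'E'
from station import manip
import cv2,sys
from h import *
k=sys.argv[1]
for n,b in(('side',(130,230,215,325)),('top',(140,240,230,330))):
    f=manip.grab_frame(n);cv2.imwrite(f'pics/{n}{k}.png',cv2.resize(f[b[0]:b[1],b[2]:b[3],::-1],None,fx=6,fy=6,interpolation=3))
o=manip.get_obs();p=o['ee_pos'];print(p,o['eef_rot'],o['time'],o['gripper_width'],o['force'])
for dz in(-.083,.017,.049):
  q=proj('side',p+[0,0,dz]);print(dz,q,(q-[215,130]+.5)*6)
print('ypad',(proj('side',(.5643,-.079,.104))-[215,130]+.5)*6)
E
python3 look.py 12
```

```text
[ 0.56279237 -0.08028388  0.24339212] [-178.8110629    -0.57226433   46.60965891] 18.8167 0.28969925264556257 [-0.32982774 -0.7886903  -1.73997949]
-0.083 [280.30743646 186.59654188] [394.84461876 342.57925128]
0.017 [282.00674617 157.21724014] [405.04047699 166.30344081]
0.049 [282.60163249 146.93227271] [408.60979497 104.59363625]
ypad [391.21892839 429.09158431]
```

View pics/side12.png

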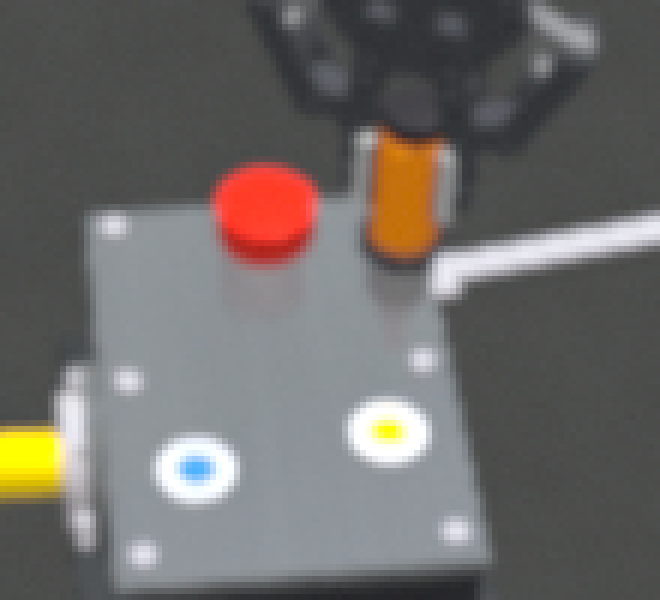

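View pics/top12.png

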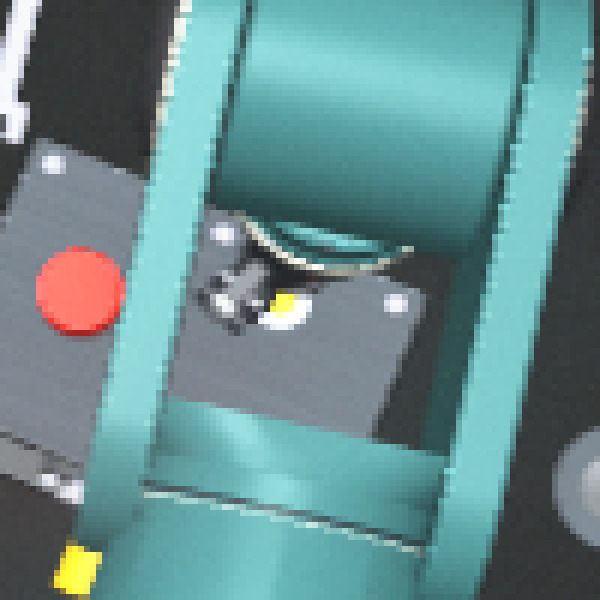

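jog_arm(
  xyz=[
    [0.1,0.1,-0.5],
    [0,0,-0.5],
    [0,0,-0.5],
    [0,0,-0.4],
    [0,0,0],
  ],
  twist=[0,0,0,0,0],
)

```text
time: 19.23
ee_pos: [0.5643, -0.079, 0.2007]
eef_rot: [-178.8, -0.6, 46.5]
force: [-0.8, -0.5, -2.5]
gripper_width: 0.286
```

jog_arm(
  xyz=[
    [0,0,0],
    [0,0,0],
  ],
  twist=[0,0],
)

```text
time: 19.4
ee_pos: [0.5639, -0.0789, 0.1996]
eef_rot: [-178.7, -0.5, 46.5]
force: [-0.6, -0.1, -1.3]
gripper_width: 0.294
```

```bash
python3 look.py 13
```

```text
[ 0.56414658 -0.07895084  0.20010926] [-178.75273506   -0.5259971    46.53563831] 19.5 0.2907208693291287 [ 0.27465884 -0.44114428 -0.20359875]
-0.083 [279.83965497 197.64424812] [392.03792984 408.86548875]
0.017 [281.45576729 169.90316   ] [401.73460371 242.41896   ]
0.049 [282.02001913 160.21759546] [405.12011477 184.30557278]
ypad [391.21892839 429.09158431]
```

View pics/side13.png

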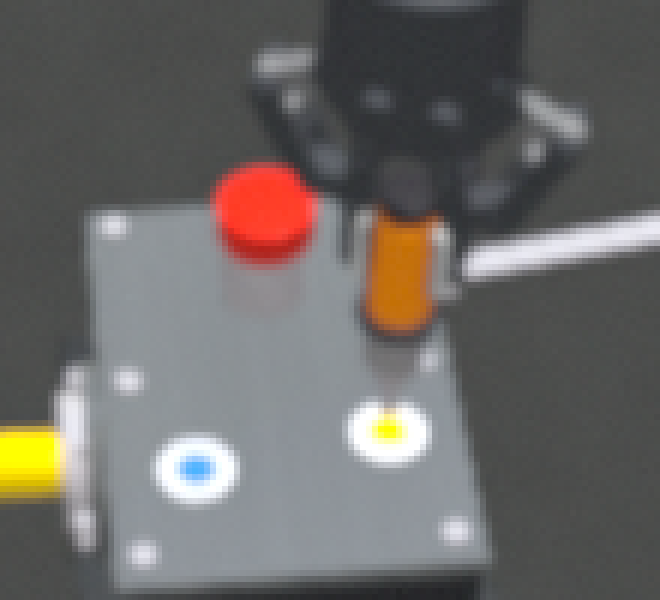

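The tip at crop (389,410) is right above the yellow spot at (388,430), and the plug at (265,205) is upright. Lowering gently.

jog_arm(
  xyz=[
    [0,0,-0.2],
    [0,0,-0.2],
    [0,0,-0.15],
    [0,0,0],
  ],
  twist=[0,0,0,0],
)

```text
time: 19.83
ee_pos: [0.5646, -0.079, 0.1893]
eef_rot: [-178.8, -0.6, 46.5]
force: [0.6, 0.3, -1.5]
gripper_width: 0.294
```

jog_arm(
  xyz=[
    [0,0,-0.1],
    [0,0,-0.1],
    [0,0,-0.05],
    [0,0,0],
    [0,0,0],
  ],
  twist=[0,0,0,0,0],
)

```text
time: 20.25
ee_pos: [0.5647, -0.079, 0.1842]
eef_rot: [-178.9, -0.6, 46.5]
force: [-1.3, -0.3, 0.4]
gripper_width: 0.295
```

jog_arm(
  xyz=[
    [0,0,-0.1],
    [0,0,-0.1],
    [0,0,0],
    [0,0,0],
  ],
  twist=[0,0,0,0],
)

```text
time: 20.58
ee_pos: [0.5647, -0.0789, 0.1804]
eef_rot: [-178.9, -0.6, 46.5]
force: [-0.8, 0.7, 1.3]
gripper_width: 0.292
```

```bash
python3 look.py 14; python3 - <<'E'
from station import manip
import numpy as np
F=[]
for i in range(8):
    manip.grab_frame('side');o=manip.get_obs();F.append(np.r_[o['force'],o['ee_pos']])
print(np.mean(F,0).round(4),np.std(F,0).round(4),o['time'])
E
```

```text
[ 0.56472175 -0.07893345  0.18047298] [-178.88690304   -0.62601257   46.54720406] 20.6833 0.28760307117893397 [-0.49212213 -0.01573373  1.89253918]
-0.083 [279.73339739 202.60488338] [391.40038433 438.62930028]
0.017 [281.32100766 175.56196175] [400.92604599 276.37177048]
0.049 [281.87468157 166.13083103] [404.24808942 219.78498619]
ypad [391.21892839 429.09158431]
[-1.0286  0.675   1.2421  0.5647 -0.0789  0.1804] [0.6379 0.5087 0.553  0.     0.     0.    ] 21.0833
```

View pics/side14.png

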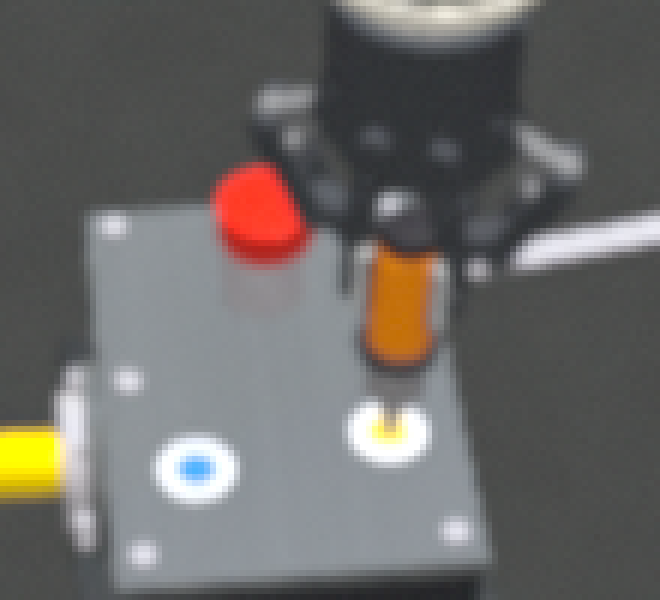

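View pics/top14.png

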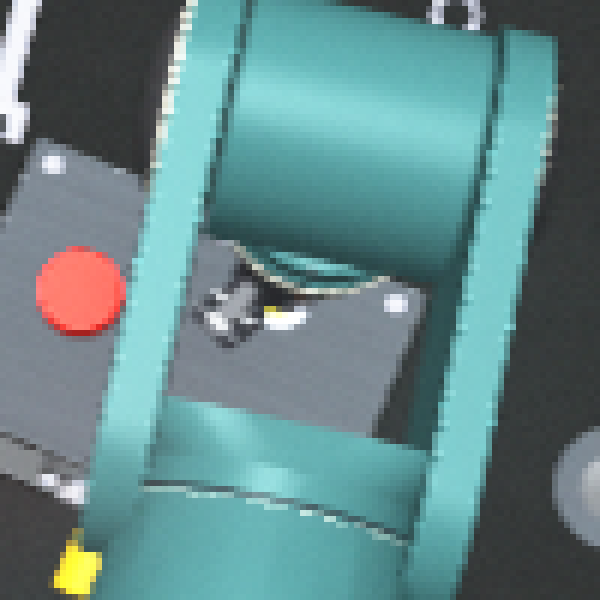

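```bash
python3 - <<'E'
from station import manip
print(manip.job_done());o=manip.get_obs();print(o['time'],o['ee_pos'],o['force'])
E
```

```text
the job is handed in; nothing more can be done
None
the job is handed in; nothing more can be done
```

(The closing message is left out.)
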